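Lock the planter trough into its bench cradle

ROBOT

A 7-joint arm with a two-finger parallel gripper is mounted at the origin on the work surface. World frame = base frame: x ahead of the robot, y to its left, z up, the work surface at z = 0. Lengths are in mm, angles in degrees, forces in N, time in s.
With the tool pointing down it reaches from about 425 to 875 mm from the base axis. Payload 4.7 kg.
Tool frame: the origin (TCP) lies at the very end of the fingers, on their centre line; the grasp point (between the pads) lies 19 mm behind it; x points along the fingers, z is the direction in which the jaws open and shut, and the axes are right-handed (so a half turn about x gives the same grasp; the last joint's range is limited). The gripper opens to 85 mm and grips with 20 to 120 N. Pads are 22 mm wide; open, the fingers measure 114 mm over their backs; the gripper's body (76 mm by 85 mm) begins 54 mm behind the grasp point. The pads swing forward as they close: fully open they stand 13 mm farther back than shut.
Start: joints at [70.193, 18.392, -4.016, 83.108, 1.295, 78.541, -3.26], TCP at [228.838, -608.406, 231.349] pointing down, gripper open.
Joint ranges: [-163.93, 163.93], [-17.29, 119.83], [-79.2, 71.16], [3.27, 140.29], [-89.18, 269.18], [5.43, 117.66], [-154.24, 154.24]. Speed limits (degrees/s): [147.25, 147.25, 180, 180, 180, 180, 180].

INTERFACE

Orientations are given as a 3x3 rotation matrix whose columns are the frame's x, y, z axes.
In Python, from plant import get_state, eyes, job_done gives the robot as it stands. The module is installed in compiled form; this text tells all that it offers.
- The arm moves only by the tool play_rows, never from a script. Its argument "moves" is a list of rows, each a list of 3 entries, a list of its own where there are three numbers: the turn, a rotation vector about the tool's x, y, z in units of 10 degrees (1.0 is 10 degrees), then the shift along the tool's x, y, z in m, then the gripper's target within -1 to 1 (shut at 1, half-way at 0, fully open at -1). In form: [[[ax, ay, az], [tx, ty, tz], claw], ...]. A call has 1 to 10 rows; each row is the pose to reach, as a shift and turn from the pose measured when the call began, along the tool's axes at that moment; what a row does not reach only later rows make up. A row lasts 1/8 s, in which the tool goes at most 62.5 mm and 10.7 degrees, less where a joint would pass 70% of its speed; a pose out of reach is approached as far as the arm can. A call with a gripper value outside its range is refused whole. The fingers move at their own pace and stop on an object; the grip force is fixed at half the most. Time passes only in rows, so rows that repeat a pose let the fingers close. It gives the time, the measured TCP pose, the force and the opening at its end, in the units of the state.
- get_state(): the state, without advancing time (a new reading comes with each control period).
- eyes.camera(name): name is "scene" or "top"; returns a dict with "img" (420x560x3 uint8, red, green, blue), "range_z" (420x560 float32, mm along the optical axis (not along the pixel's ray), 0 where there is no reading), "mtx" (3x3 intrinsics, pixels), "dist_coeffs" ([k1, k2, p1, p2, k3] as OpenCV has them; the pictures are not rectified), "R" (3x3) and "t" (3): a world point X has camera coordinates R X + t. Camera axes: x right, y down, z forward; pixel columns grow to the right and rows downward; lengths in mm; the calibration is good to about 2 mm. A picture is of the moment at which its call begins.
- job_done(): hands the job in, once; it reports no verdict.
The state is a dict: "clock": time; "joint_pos": joint angles; "joint_velocities": joint speeds; "joint_torque": joint torques, N m; "eef_pos": TCP position; "ee_rot": TCP orientation; "wrist_force": force on the tool from outside, world axes, zero at the start; "torque": the same for the moment, N m; "width": finger opening in mm.
Only numpy, scipy, OpenCV 4.12 (cv2) and the standard library are available. Lean on these libraries where they do the work, as an engineer would, in place of code of your own. Each camera call takes 0.05 s, during which the arm holds its last target.

TASK

Slide the metal planter trough along the bench into the wooden cradle, so that its own front edge lifts the hinged steel catch, and on against the bumper until the catch has dropped behind it; the trough stays on the bench and the robot does not touch the catch. Then prove the lock: hook the trough from inside and pull it steadily back towards the mouth, firmly enough to press it on the catch (about 10 N, never above 40 N), for half a second. Let go, leaving it locked, and leave the pots and the spool where they stand.

Things in the scene. Friction and masses are not known exactly. Their poses are not given: they have to be found in the camera images.
- trough_center (a point): Centre (30 mm above the underside) of an open galvanised trough, 140 mm long (its x), 100 wide (y), 60 high, walls and floor 5 thick, 0.35 to 0.7 kg. It stands on the bench before the cradle's mouth, +x end roughly towards it, its rear some 320 mm before the cradle's origin, up to 40 mm off the centre line, turned up to 0.3 rad.
- cradle: Wooden cradle fixed to the bench, floorless: the trough slides on the bench. x runs along the lane from mouth to bumper, z up; origin at bench height on the centre line, where the trough's centre lies when its rear face just meets the catch. Side rails 26 mm high leave a lane 107 mm wide (y -53.5 to 53.5) from x = -83 to 105 mm.
- lane_mouth (a point): Middle of the cradle's mouth, at bench height, cradle x = -150 mm. Here the rails flare to y = -78 and 78 mm, narrowing to the lane at x = -83 mm. Pushing the trough along takes 2 to 12 N, most when it rubs on a rail.
- bumper_face (a point): Middle of the free face of the sprung rubber bumper at the lane's end (cradle x = 75 mm), 70 mm wide, 15 to 45 mm high. The trough meets it 5 mm past the catching place; it gives 12 mm at about 1.1 N per mm, then is solid. The end board behind is 50 mm high.
- catch (a joint): Angle of the steel gravity catch, rad: 0 down on its rest, positive lifted (to 0.9). A 44 mm cross bar at the end of its arm reaches into the lane at cradle y = -77 to -33 mm only: y = -29 to 53 is free for a pusher. It rides on the trough's side wall at about 0.12 rad, up to 95 mm high, and falls by its weight (0.13 kg) once the trough's rear has passed.
- catch_hinge (a point): The catch's hinge: on the y = -75 mm side, outside the rail, at cradle x = 85 mm, 35 mm high. The arm runs from here along the rail towards the mouth. Pulled back, the trough bears on the cross bar and only presses it down.
- catch_nose (a point): Middle of the cross bar's holding face, which looks to the bumper: at cradle x = -70 mm, 47 mm high when down, lower edge 41 mm above the bench. Before it a ramp rises towards the mouth, to 70 mm high at x = -107 mm, so that the trough's front top edge lifts it.
- pink_pot_center (a point): Centre, half-way up, of a pink glazed pot 104 mm across and 85 mm high beside the cradle; a bystander.
- spool_center (a point): Centre, half-way up, of a wooden twine spool 56 mm across and 50 mm high; a bystander.
- clay_pot_center (a point): Centre, half-way up, of a small clay pot 76 mm across and 70 mm high; a bystander.
Things that resemble listed ones, but are neither listed nor needed, are in the scene too. Leave any purple or yellow look-alike of the part that bears trough_center alone.

How it is judged (in metres and radians):
On the way, in this order (a step that is already met when the one before it is completed fails the run):
1. the trough's own edge has lifted the catch, the trough standing on the bench (value of joint catch above 0.08 rad and contact force between trough and catch above 0.2 N and height (world z) of trough_center below 0.036 m), for 0.1 s.
2. the trough is in the cradle and the catch has dropped behind it (x of trough_center in the frame of cradle between -0.004 and 0.02 m and y of trough_center in the frame of cradle between -0.008 and 0.008 m and value of joint catch below 0.03 rad), for 0.2 s.
3. the trough is pulled back against the lowered catch with more than 4 N (all of step 2 and contact force between trough and catch above 4 N), for 0.2 s.
At the end, for the whole second after the job is handed in: The trough stands level on the bench in the cradle, its centre within 4 mm before and 20 mm behind the catching place and within 8 mm of the centre line; the catch is down (below 0.03 rad) behind it; all at rest; pots and spool within 30 mm of where they stood (all of step 2 and angle between trough_center's own z axis and vertical below 0.06 rad and height (world z) of trough_center below 0.036 m and linear speed of trough below 0.02 m/s and distance of each of pink_pot_center, spool_center, clay_pot_center from where it was at the start of the episode below 0.03 m); the robot touches nothing.
It fails at once if the robot touches the catch with more than 2 N (contact force between any of the fingers, the arm and catch above 2 N).
It fails at once if the trough is lifted more than 20 mm off the bench (height (world z) of trough_center above 0.05 m).
It fails at once if trough and catch press on each other with more than 40 N (contact force between trough and catch above 40 N).
It fails at once if a pot or the spool is pushed more than 30 mm (distance of any of pink_pot_center, spool_center, clay_pot_center from where it was at the start of the episode above 0.03 m).
It also fails if it takes over 72 s, if anything falls off the work surface, if the arm or the gripper's body presses on something with over 40 N, if the wrist force passes 120 N, or if a joint passes its speed limit or range.

## Working session

There is one attempt and no reset: what is moved stays moved. The work goes in short steps, Python scripts to look and compute and a tool call to move; the robot and the scene stay as the last step left them, time stands still between calls to the robot, and variables do not carry over. Pictures are saved under pics/ and viewed, and the job is handed in when it is done.

Besides the shell and the picture viewer there is one more tool, called after "Emit:" as name(argument=value, ...), one argument or row to a line, values as JSON. play_rows: Moves the arm, as the interface text tells. Its arguments: {"type":"object","properties":{"moves":{"type":"array"}},"required":["moves"]}

```bash
mkdir -p pics; cat > h.py <<'E'
import numpy as np, cv2
from plant import get_state, eyes, job_done
def cam(n):
    c=eyes.camera(n); c={k:(np.array(v) if k!='img' else v) for k,v in c.items()}; c['t']=c['t'].reshape(3); return c
def cloud(c):
    h,w=c['range_z'].shape
    uv=np.stack(np.meshgrid(np.arange(w),np.arange(h)),-1).reshape(-1,1,2).astype(np.float64)
    n=cv2.undistortPoints(uv,c['mtx'],c['dist_coeffs']).reshape(h,w,2)
    P=np.dstack([n,np.ones((h,w))])*c['range_z'][...,None]
    W=(P-c['t'])@c['R']
    W[c['range_z']<=0]=np.nan
    return W
def plane(c,uv,z):
    n=cv2.undistortPoints(np.array(uv,float).reshape(-1,1,2),c['mtx'],c['dist_coeffs']).reshape(-1,2)
    d=np.c_[n,np.ones(len(n))]@c['R']; o=-c['R'].T@c['t']
    return o+d*((z-o[2])/d[:,2])[:,None]
E
python3 - <<'E'
from h import *
for n in('scene','top'):
    c=cam(n); cv2.imwrite(f'pics/{n}0.png',cv2.resize(c['img'][...,::-1],(784,588))); np.savez(f'{n}0.npz',**c)
    print(n,-c['R'].T@c['t'])
s=get_state();print(s['clock'],s['eef_pos'],s['ee_rot'],s['wrist_force'],s['width'])
E
```

```text
scene [1087.1383161     1.76549998  571.34010982]
top [ 468.39648544  -24.2071518  1087.67758462]
0.1 [ 228.65633606 -607.93105114  230.30473316] [[-6.63684217e-04  9.35962627e-01  3.52098736e-01]
 [ 1.63870049e-03  3.52099358e-01 -9.35961194e-01]
 [-9.99998437e-01 -4.41983017e-05 -1.76744520e-03]] [-0.2946887   0.13756096  0.53704985] 85.39310780144072
```

View pics/scene0.png

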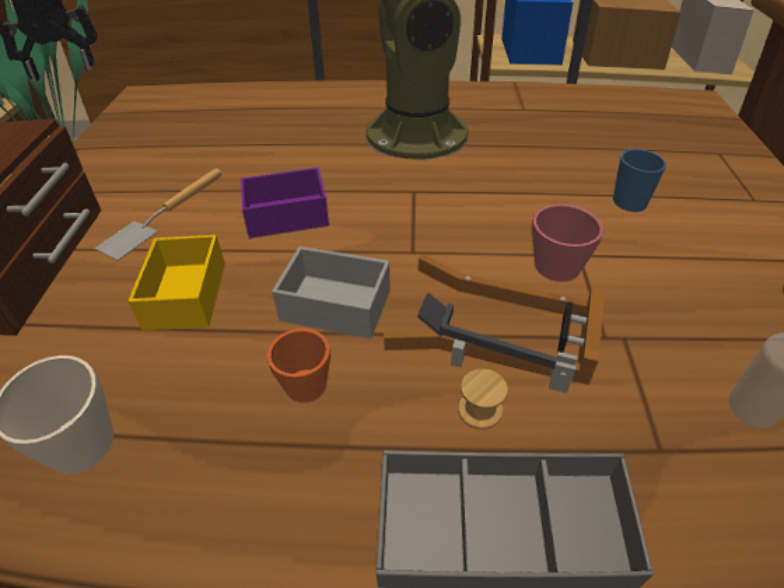

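View pics/top0.png

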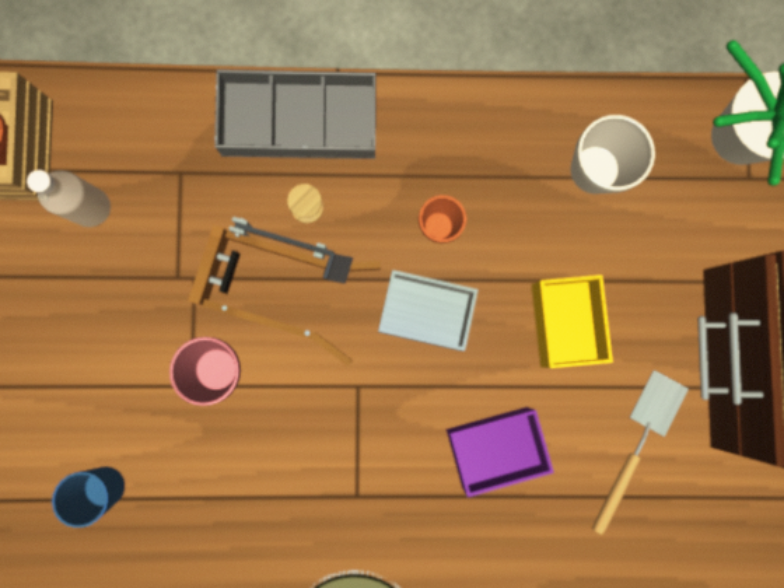

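The views show these candidates for the trough:
- Grey single-bin box at top (428,310), scene (332,292).
- Purple box at top (500,452).
- Yellow box at top (573,321).
- Large grey three-bin tray at top (297,113).

The grey single bin fits: it is galvanised, stands before the cradle's mouth and is about 140x100. Next I'll crop it and measure with both depth clouds.

```bash
python3 - <<'E'
from h import *
T=dict(np.load('top0.npz'));S=dict(np.load('scene0.npz'))
cv2.imwrite('pics/crop1.png',cv2.resize(T['img'][140:280,130:350,::-1],(792,504),interpolation=cv2.INTER_CUBIC))
# height map, rasterised 1mm/px: x 350..750, y -350..250
for n,c in(('top',T),('scene',S)):
    W=cloud(c);p=W.reshape(-1,3);col=c['img'].reshape(-1,3);ok=np.isfinite(p[:,0]);p=p[ok];col=col[ok]
    np.savez(n+'_cl.npz',p=p,col=col)
    # trough: grey pixels
    s=col.astype(int);sat=s.max(1)-s.min(1)
    m=(p[:,0]>380)&(p[:,0]<620)&(p[:,1]>-260)&(p[:,1]<20)&(p[:,2]>52)&(p[:,2]<66)&(sat<45)
    q=p[m];print(n,len(q),q.min(0),q.max(0),np.median(q[:,2]) if len(q) else 0)
    if len(q): print(cv2.minAreaRect(q[:,:2].astype(np.float32)))
    b=(abs(p[:,2])<15);print('bench z',np.median(p[b,2]))
W=cloud(T);Z=W[...,2]
v=np.clip(np.nan_to_num(Z)*2.5,0,255).astype(np.uint8)
cv2.imwrite('pics/z1.png',cv2.resize(cv2.applyColorMap(v,cv2.COLORMAP_JET)[140:280,130:350],(792,504),interpolation=cv2.INTER_NEAREST))
E
```

```text
top 515 [ 469.20187858 -192.38029685   52.11485383] [617.87756709  18.5455337   65.80764355] 59.23669156035793
((541.6813354492188, -75.99598693847656), (220.03013610839844, 102.77487182617188), 76.16973114013672)
bench z -0.03588066623884247
scene 911 [ 470.03737386 -192.88398637   52.0144778 ] [617.75095065  18.88774175  65.83946366] 59.01094408939786
((541.3934936523438, -76.55488586425781), (221.39117431640625, 103.77561950683594), 76.21432495117188)
bench z 0.19294345309475908
```

View pics/crop1.png

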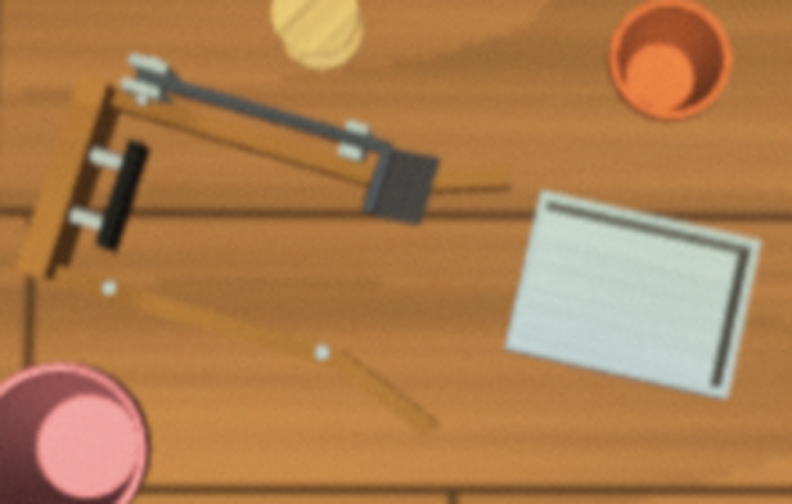

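View pics/z1.png

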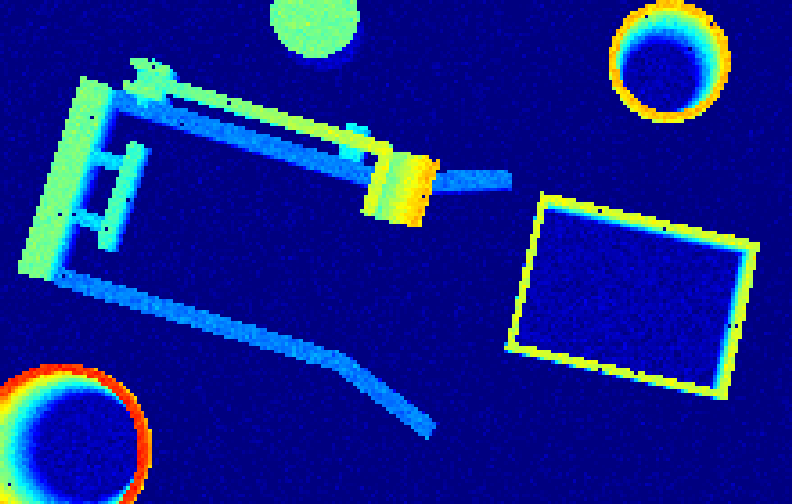

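The crop shows the grey trough before the mouth, with the catch bar at crop (403,187), bumper at (122,195) and rail flares at right. That confirms the identity. Now I'll fit the poses.

```bash
cat > fit.py <<'E'
from h import *
def ln(q):
    vx,vy,x0,y0=cv2.fitLine(q.astype(np.float32),cv2.DIST_HUBER,0,.01,.01).ravel(); return np.array([vx,vy]),np.array([x0,y0])
def trough(c,win=(430,600,-215,-35),sat_t=45):
    W=cloud(c).reshape(-1,3);s=c['img'].reshape(-1,3).astype(int);sat=s.max(1)-s.min(1)
    m=(W[:,0]>win[0])&(W[:,0]<win[1])&(W[:,1]>win[2])&(W[:,1]<win[3])&(W[:,2]>54)&(W[:,2]<65)&(sat<sat_t)
    q=W[m]
    return q,cv2.minAreaRect(q[:,:2].astype(np.float32))
E
python3 - <<'E'
from fit import *
T=dict(np.load('top0.npz'));S=dict(np.load('scene0.npz'))
for c in(T,S):
    q,r=trough(c); print(len(q),r,np.median(q[:,2]))
for c in (T,S):
    W=cloud(c).reshape(-1,3)
    # pixel region in top crop: use world box
    m=(W[:,2]>20)&(W[:,2]<31)&(W[:,0]>380)&(W[:,0]<640)&(W[:,1]>-110)&(W[:,1]<170)
    q=W[m];np.save('rail.npy',q)
    # endboard z 46..54
    e=W[(W[:,2]>46)&(W[:,2]<54)&(W[:,0]>450)&(W[:,0]<640)&(W[:,1]>90)&(W[:,1]<180)]
    print(len(q),len(e),cv2.minAreaRect(e[:,:2].astype(np.float32)))
    d=np.array([np.sin(np.radians(0)),1])
    # iterate axis estimate from rails
    th=np.radians(15) # lane dir=(sin,cos)
    for it in range(5):
        ex=np.array([np.sin(th),np.cos(th)]);ey=np.array([-ex[1],ex[0]])
        if it==0: o=np.array([500.,70.])
        a=(q[:,:2]-o)@ex;b=(q[:,:2]-o)@ey
        m1=(abs(a)<80)&(b>30)&(b<90); m2=(abs(a)<80)&(b<-30)&(b>-90)
        if it==0: print('hist',np.histogram(b,np.arange(-120,121,10)))
        p1=np.polyfit(a[m1],b[m1],1) if m1.sum()>10 else [0,0]; p2=np.polyfit(a[m2],b[m2],1) if m2.sum()>10 else [0,0]
        print(m1.sum(),m2.sum(),p1,p2)
        sl=p1[0] if m2.sum()<30 else (p1[0]+p2[0])/2
        th-=np.arctan(sl); o=o+ey*(p1[1]+p2[1])/2
    print('th',np.degrees(th),'o',o)
E
```

```text
489 ((532.2481079101562, -114.46417236328125), (139.98780822753906, 100.13948822021484), 77.48514556884766) 59.23669156035793
753 ((531.690673828125, -114.87240600585938), (140.3334197998047, 102.44477081298828), 77.55934143066406) 59.360782812900744
810 5 ((637.6876220703125, 98.00223541259766), (16.415481567382812, 3.720949411392212), 74.8581771850586)
hist (array([185,  90,   0,   0,   0,   0,   0,   0,   1,   6,   0,   3, 199,
       113,  64,  37,   0,   0,   0,   0,   0,   0,   0,   0]), array([-120, -110, -100,  -90,  -80,  -70,  -60,  -50,  -40,  -30,  -20,
        -10,    0,   10,   20,   30,   40,   50,   60,   70,   80,   90,
        100,  110,  120]))
37 0 [-0.14627181 24.72588597] [0, 0]
0 0 [0, 0] [0, 0]
0 0 [0, 0] [0, 0]
0 0 [0, 0] [0, 0]
0 0 [0, 0] [0, 0]
th 23.321743083309098 o [488.05831408  73.1997651 ]
1189 2 ((638.3675537109375, 108.14665222167969), (2.6517412662506104, 0.0), -143.1544952392578)
hist (array([191,  17,   8,   4,   6,   5,   5,   7,  97,  12,   0,  10, 279,
       138,  74,  31,   1,   0,   0,   0,   0,   0,   0,   0]), array([-120, -110, -100,  -90,  -80,  -70,  -60,  -50,  -40,  -30,  -20,
        -10,    0,   10,   20,   30,   40,   50,   60,   70,   80,   90,
        100,  110,  120]))
32 0 [-0.13012909 26.23665902] [0, 0]
0 0 [0, 0] [0, 0]
0 0 [0, 0] [0, 0]
0 0 [0, 0] [0, 0]
0 0 [0, 0] [0, 0]
th 22.414185198212643 o [487.32866673  73.39527352]
```

```bash
python3 - <<'E'
from fit import *
for n in('top','scene'):
    c=dict(np.load(n+'0.npz'));W=cloud(c).reshape(-1,3)
    q=W[(W[:,2]>21)&(W[:,2]<30)&(W[:,0]>430)&(W[:,0]<700)&(W[:,1]>-130)&(W[:,1]<300)]
    th=np.radians(15);o=np.array([552.,115.])
    for it in range(5):
        ex=np.array([np.sin(th),np.cos(th)]);ey=np.array([-ex[1],ex[0]])
        a=(q[:,:2]-o)@ex;b=(q[:,:2]-o)@ey
        m1=(abs(a)<75)&(b>42)&(b<72); m2=(abs(a)<75)&(b<-42)&(b>-72)
        p1=np.polyfit(a[m1],b[m1],1);p2=np.polyfit(a[m2],b[m2],1)
        sl=(p1[0]*m1.sum()+p2[0]*m2.sum())/(m1.sum()+m2.sum())
        if it in(0,4): print(m1.sum(),m2.sum(),p1,p2)
        th+=-np.arctan(sl)*(1 if True else 1); o=o+ey*(p1[1]+p2[1])/2
    ex=np.array([np.sin(th),np.cos(th)]);ey=np.array([-ex[1],ex[0]])
    print(n,'deg',np.degrees(th),o,'ex',ex)
    w=np.c_[(W[:,:2]-o)@ex,(W[:,:2]-o)@ey,W[:,2]]
    print('bounds inner', np.percentile(b[m1],[1,99]),np.percentile(b[m2],[1,99]))
    e=w[(abs(w[:,1])<60)&(w[:,2]>46)&(w[:,2]<54)&(w[:,0]>70)&(w[:,0]<170)]
    print('endboard a',np.percentile(e[:,0],[1,50,99]),np.percentile(e[:,1],[1,99]))
    e=w[(abs(w[:,1])<30)&(w[:,2]>38)&(w[:,2]<47)&(w[:,0]>40)&(w[:,0]<100)]
    print('bumper a',len(e),np.percentile(e[:,0],[1,5,25,50,75,99]),np.percentile(e[:,1],[1,99]))
    k=w[(w[:,1]<-20)&(w[:,1]>-85)&(w[:,2]>44)&(w[:,2]<75)&(w[:,0]>-140)&(w[:,0]<-35)]
    print('catch a',np.percentile(k[:,0],[1,99]),np.percentile(k[:,1],[1,99]),k[:,2].max())
    f=w[(abs(abs(w[:,1])-65)<25)&(w[:,2]>22)&(w[:,2]<29)&(w[:,0]>-190)&(w[:,0]<-80)]
    print('flare a',np.percentile(f[:,0],[.5,1]))
E
```

```text
263 100 [-2.77068187e-02  4.68611939e+01] [-1.43883199e-02 -6.96607186e+01]
343 281 [-6.01856351e-03  5.94488511e+01] [ 7.37456903e-03 -5.94492564e+01]
top deg 16.886924782017417 [565.61325988 111.28436814] ex [0.29048384 0.9568799 ]
bounds inner [53.36177885 66.75615077] [-65.47730155 -53.32381805]
endboard a [ 96.50708581 132.53703785 142.55493839] [-59.2086738   59.06273842]
bumper a 73 [93.79519699 94.31319046 95.26917724 96.91318905 98.32744305 99.97569378] [-28.78309455  29.23043575]
catch a [-86.97534594 -37.17271418] [-78.58479995 -33.44783907] 73.6030500622132
flare a [-176.31560702 -171.93896367]
272 5 [-1.36141528e-02  4.72143744e+01] [ -0.28138218 -90.75622518]
434 132 [1.55703730e-03 6.17979818e+01] [-5.15219085e-03 -6.17977552e+01]
scene deg 17.067958129511926 [568.7974163  110.59103684] ex [0.29350577 0.9559573 ]
bounds inner [55.82268932 70.43210568] [-67.18249901 -55.03422141]
endboard a [ 97.42358254 133.61374814 143.40140333] [-59.5511878   58.85135927]
bumper a 67 [95.05521233 95.15673824 96.06558886 97.41285376 98.46473887 99.96277388] [-29.36149346  28.89251843]
catch a [-87.58338563 -36.00208135] [-76.27982361 -30.22790226] 73.34285106869564
flare a [-189.63085909 -187.85102054]
```

```bash
cat >> h.py <<'E'
O=np.array([571.2,129.8]);TH=np.radians(16.9);EX=np.array([np.sin(TH),np.cos(TH)]);EY=np.array([-EX[1],EX[0]])
def w2c(p): p=np.asarray(p)[...,:2]-O; return np.stack([p@EX,p@EY],-1)
def c2w(a,b): return O+a*EX+b*EY
from scipy.spatial.transform import Rotation as Ro
def goal(xyz,ang):
    "shift (mm) and turn (10deg) in tool axes to reach TCP xyz, tool x down, tool z at world angle ang (deg)"
    s=get_state();R=np.array(s['ee_rot']);a=np.radians(ang)
    x=np.array([0,0,-1.]);z=np.array([np.cos(a),np.sin(a),0]);G=np.c_[x,np.cross(z,x),z]
    rv=Ro.from_matrix(R.T@G).as_rotvec(degrees=True)/10
    print('t',s['clock'],'turn',rv.round(3),'shift m',(R.T@(np.array(xyz)-s['eef_pos'])/1000).round(4))
def st():
    s=get_state();R=np.array(s['ee_rot']);p=np.array(s['eef_pos'])
    print('t',round(s['clock'],2),'tcp',p.round(1),'zang',np.degrees(np.arctan2(R[1,2],R[0,2])).round(2),'tilt',np.degrees(np.arccos(-R[2,0])).round(2),'cradle',w2c(p).round(1),'F',np.array(s['wrist_force']).round(1),'Fcr',np.round([np.array(s['wrist_force'])[:2]@EX,np.array(s['wrist_force'])[:2]@EY],1),'w',round(s['width'],1))
E
python3 - <<'E'
from h import *
p=np.r_[np.load('top_cl.npz')['p'],np.load('scene_cl.npz')['p']]
m=(p[:,0]>100)&(p[:,0]<650)&(p[:,1]<-150)&(p[:,1]>-720)&(p[:,2]>15)
for y in range(-700,-150,50):
    q=p[m&(abs(p[:,1]-y-25)<25)]
    print(y,[(x,int(q[(q[:,0]>=x)&(q[:,0]<x+100),2].max())) for x in range(100,650,100) if ((q[:,0]>=x)&(q[:,0]<x+100)).any()])
ex=np.array([.2167,.976]);ey=np.array([-.976,.2167]);c=np.array([532,-114.6])
print('trough cradle',w2c(c)); g=c-67.5*ex+22*ey;print(g)
# verify bumper & catch in final frame, top cam
W=np.load('top_cl.npz')['p'];w=np.c_[w2c(W),W[:,2]]
e=w[(abs(w[:,1])<45)&(w[:,2]>38)&(w[:,2]<47)&(w[:,0]>60)&(w[:,0]<88)];print('bumper',np.percentile(e,[1,50,99],axis=0).round(1))
k=w[(w[:,1]<-25)&(w[:,1]>-56)&(w[:,2]>42)&(w[:,2]<78)&(w[:,0]>-130)&(w[:,0]<-50)];print('catch',np.percentile(k,[1,50,99],axis=0).round(1))
st();goal([*g,350],-102.5)
E
```

```text
-700 [(200, 348), (300, 202)]
-650 [(200, 384), (300, 202), (400, 202), (500, 177), (600, 38)]
-600 [(100, 347), (200, 381), (300, 202), (400, 202), (500, 201), (600, 200)]
-550 [(100, 347), (200, 348), (300, 167), (400, 170), (500, 168)]
-500 [(200, 21), (300, 18)]
-450 [(100, 22), (200, 24), (400, 64), (500, 60)]
-400 [(100, 22), (200, 18), (400, 63), (500, 65)]
-350 [(200, 62), (300, 63), (400, 64), (500, 63)]
-300 [(200, 63), (300, 64), (500, 63)]
-250 [(200, 63), (300, 64)]
-200 [(200, 65), (300, 64), (400, 64), (500, 67), (600, 74)]
trough cradle [-245.24076593  -33.54052362]
[ 495.90075 -175.7126 ]
bumper [[ 74.7 -33.6  38.5]
 [ 79.   -1.   44.1]
 [ 83.8  33.9  46.7]]
catch [[-106.3  -55.7   45.9]
 [ -87.1  -44.4   60. ]
 [ -68.6  -33.4   71.9]]
t 0.1 tcp [ 228.7 -607.9  230.3] zang -69.38 tilt 0.1 cradle [-805.4  113.3] F [-0.3  0.1  0.5] Fcr [0.  0.3] w 85.4
t 0.1 turn [ 3.312e+00 -1.000e-02  3.000e-03] shift m [-0.1192  0.4023 -0.3107]
```

The frame agrees with the given bumper (75 mm) and catch (-107…-69, y -33) values. The cabinet beside the arm is 202 mm high, so I'll raise first.

Emit:
play_rows(
  moves=[
    [[0,0,0],[-0.06,0,0],-0.5],
    [[0.3,0,0],[-0.1,0.02,-0.015],0],
    [[0.7,0,0],[-0.12,0.07,-0.055],0],
    [[1.1,0,0],[-0.12,0.12,-0.09],0],
    [[1.5,0,0],[-0.12,0.165,-0.13],0],
    [[1.9,0,0],[-0.12,0.21,-0.165],0],
    [[2.3,0,0],[-0.12,0.26,-0.2],0],
    [[2.7,0,0],[-0.12,0.305,-0.235],0],
    [[3.1,0,0],[-0.12,0.35,-0.27],0],
    [[3.31,0,0],[-0.12,0.402,-0.311],0],
  ],
)

```text
clock: 1.35
eef_pos: [493.9, -177.4, 350.5]
ee_rot: [[-0.001, 0.976, -0.219], [0.001, -0.219, -0.976], [-1.0, -0.001, -0.001]]
wrist_force: [-0.1, 0.5, -0.3]
width: 42.7
```

```bash
python3 - <<'E'
from h import *
st();goal([495.9,-175.7,110],-102.5)
print(get_state()['joint_pos'])
E
```

```text
t 1.35 tcp [ 493.9 -177.4  350.5] zang -102.64 tilt 0.09 cradle [-316.4  -15.4] F [-0.1  0.5 -0.3] Fcr [0.5 0.2] w 42.7
t 1.35 turn [-0.014 -0.005  0.007] shift m [ 0.2405  0.0019 -0.0019]
[ 40.94516703   2.39588784 -24.79581967  88.52550212   0.95523512
  89.37726348 -86.48011623]
```

Emit:
play_rows(
  moves=[
    [[0,0,0],[0.06,0.002,-0.002],0],
    [[0,0,0],[0.12,0.002,-0.002],0],
    [[0,0,0],[0.18,0.002,-0.002],0],
    [[0,0,0],[0.24,0.002,-0.002],0],
    [[0,0,0],[0.24,0.002,-0.002],0],
    [[0,0,0],[0.24,0.002,-0.002],0],
  ],
)

```text
clock: 2.1
eef_pos: [497.4, -176.0, 112.6]
ee_rot: [[0.001, 0.976, -0.219], [0.0, -0.219, -0.976], [-1.0, 0.001, -0.001]]
wrist_force: [0.4, -0.6, 1.3]
width: 42.9
```

```bash
python3 - <<'E'
from fit import *
st();goal([495.9,-175.7,22],-102.5)
c=cam('scene');q,r=trough(c);print(r)
cv2.imwrite('pics/s1.png',cv2.resize(c['img'][120:300,150:390,::-1],(800,600),interpolation=cv2.INTER_CUBIC))
E
```

```text
t 2.1 tcp [ 497.4 -176.   112.6] zang -102.64 tilt 0.09 cradle [-314.1  -18.3] F [ 0.4 -0.6  1.3] Fcr [-0.4 -0.5] w 42.9
t 2.1 turn [-0.014 -0.004 -0.008] shift m [ 0.0906 -0.0017  0.0001]
((531.451171875, -114.91175079345703), (140.689697265625, 103.32172393798828), 76.81755828857422)
```

View pics/s1.png

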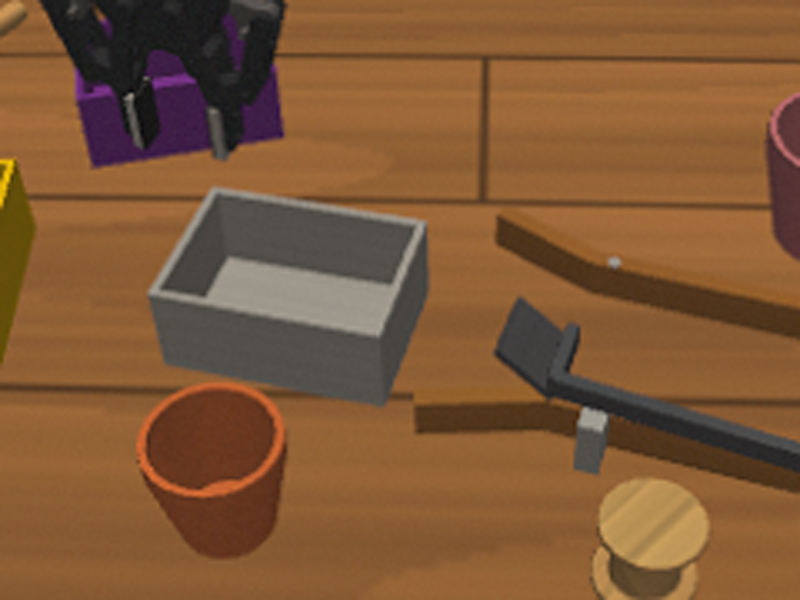

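The fingers are at crop (140,115) and (220,130), straddling the line of the rear wall (crop 185,240), clear of the clay pot. Next I'll descend and close.

Emit:
play_rows(
  moves=[
    [[0,0,0],[0.03,-0.002,0],0],
    [[0,0,0],[0.06,-0.002,0],0],
    [[0,0,0],[0.09,-0.002,0],0],
    [[0,0,0],[0.09,-0.002,0],0],
    [[0,0,0],[0.09,-0.002,0],0],
  ],
)

```text
clock: 2.78
eef_pos: [498.5, -176.6, 26.0]
ee_rot: [[0.007, 0.976, -0.219], [-0.002, -0.219, -0.976], [-1.0, 0.007, 0.001]]
wrist_force: [0.4, -0.2, -0.1]
width: 42.9
```

```bash
python3 - <<'E'
from fit import *
st()
c=cam('scene');q,r=trough(c);print(r)
cv2.imwrite('pics/s2.png',cv2.resize(c['img'][120:300,150:390,::-1],(800,600),interpolation=cv2.INTER_CUBIC))
E
```

```text
t 2.77 tcp [ 498.5 -176.6   26. ] zang -102.65 tilt 0.43 cradle [-314.3  -19.5] F [ 0.4 -0.2 -0.1] Fcr [-0.1 -0.4] w 42.9
((528.722412109375, -129.75897216796875), (170.4571990966797, 102.79158020019531), 77.76407623291016)
```

View pics/s2.png

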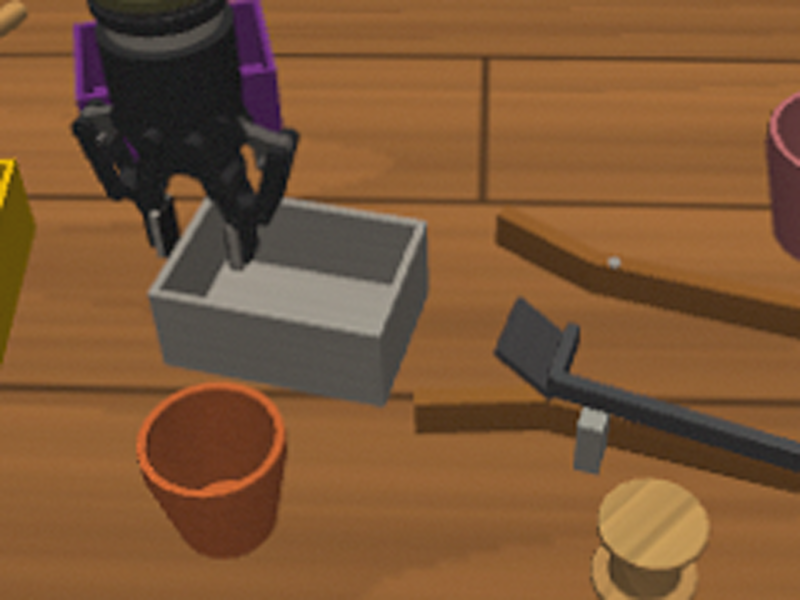

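One finger is inside and one outside the rear wall (crop 237,260 and 165,245). Closing.

Emit:
play_rows(
  moves=[
    [[0,0,0],[0,0,0],0.5],
    [[0,0,0],[0,0,0],1],
    [[0,0,0],[0,0,0],1],
    [[0,0,0],[0,0,0],1],
    [[0,0,0],[0,0,0],1],
  ],
)

```text
clock: 3.45
eef_pos: [499.4, -177.2, 27.2]
ee_rot: [[0.009, 0.976, -0.219], [-0.003, -0.219, -0.976], [-1.0, 0.009, 0.001]]
wrist_force: [-0.9, 0.2, 6.6]
width: 4.6
```

```bash
python3 - <<'E'
from fit import *
st()
for n in('top','scene'):
    c=cam(n);q,r=trough(c,(430,600,-175,-35));print(r)
    q2=q[q[:,1]>-110];print(np.median(q2[:,2]),q2[:,1].max())
cv2.imwrite('pics/s3.png',cv2.resize(c['img'][120:300,150:390,::-1],(800,600),interpolation=cv2.INTER_CUBIC))
E
```

```text
t 3.45 tcp [ 499.4 -177.2   27.2] zang -102.65 tilt 0.54 cradle [-314.6  -20.5] F [-0.9  0.2  6.6] Fcr [-0.  1.] w 4.6
((533.479248046875, -109.59046173095703), (130.50486755371094, 100.2714614868164), 77.43641662597656)
59.59146190272391 -35.81946251071617
((532.3902587890625, -111.47280883789062), (133.4068603515625, 102.42725372314453), 77.36495208740234)
59.71780129229765 -36.72191811476207
```

View pics/s3.png

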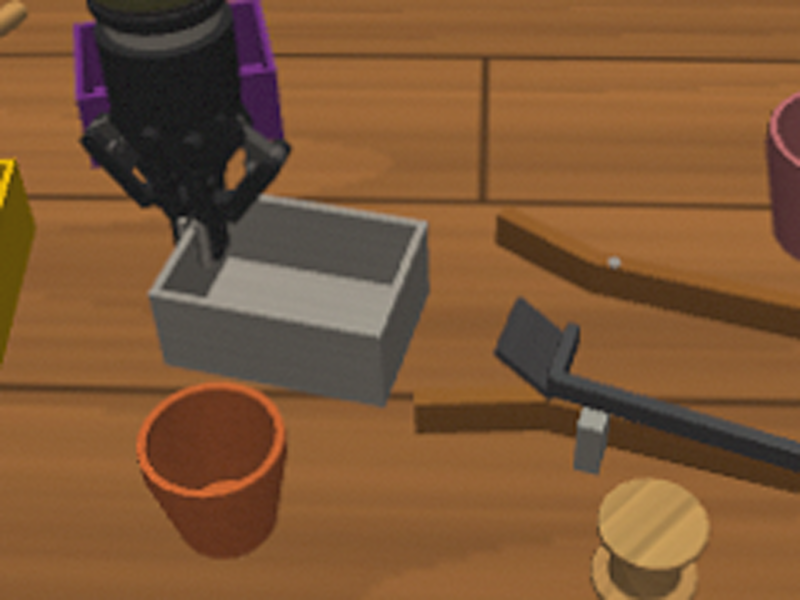

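Gripped, with a width of 4.6 mm. Next I'll align the trough with the lane while still before the mouth.

```bash
python3 - <<'E'
from h import *
g=c2w(-293,18.6);goal([*g,26.5],-107.0)
E
```

```text
t 3.55 turn [ 0.434  0.006 -0.054] shift m [ 0.0004 -0.0374 -0.0245]
```

Emit:
play_rows(
  moves=[
    [[0.05,0,0],[0,-0.005,-0.003],1],
    [[0.11,0,0],[0,-0.011,-0.006],1],
    [[0.17,0,0],[0,-0.017,-0.01],1],
    [[0.23,0,0],[0,-0.023,-0.014],1],
    [[0.3,0,0],[0,-0.028,-0.018],1],
    [[0.37,0,0],[0,-0.033,-0.021],1],
    [[0.43,0,0],[0,-0.037,-0.024],1],
    [[0.43,0,-0.05],[0,-0.037,-0.024],1],
    [[0.43,0,-0.05],[0,-0.037,-0.024],1],
  ],
)

```text
clock: 4.68
eef_pos: [468.2, -145.4, 27.3]
ee_rot: [[-0.001, 0.957, -0.292], [-0.001, -0.292, -0.957], [-1.0, -0.001, 0.001]]
wrist_force: [-2.7, -0.5, 9.1]
width: 4.2
```

```bash
cat >> fit.py <<'E'
def front(c,rng):
    "trough's side rims and front in cradle frame, from rim points with a in rng"
    W=cloud(c).reshape(-1,3);s=c['img'].reshape(-1,3).astype(int);sat=s.max(1)-s.min(1)
    w=np.c_[w2c(W),W[:,2]]
    m=(w[:,2]>54)&(w[:,2]<66)&(w[:,0]>rng[0])&(w[:,0]<rng[1])&(abs(w[:,1])<75)&(sat<45)
    q=w[m]
    return q,cv2.minAreaRect(q[:,:2].astype(np.float32))
E
python3 - <<'E'
from fit import *
st()
for n in('top','scene'):
    c=cam(n);q,r=front(c,(-285,-120));print(r,q[:,:2].max(0),q[:,:2].min(0),np.median(q[q[:,0]>-200][:,2]),np.median(q[q[:,0]<-240][:,2]))
    cv2.imwrite(f'pics/{n}4.png',cv2.resize(c['img'][120:300,150:390,::-1],(800,600),interpolation=cv2.INTER_CUBIC))
E
```

```text
t 4.67 tcp [ 468.2 -145.4   27.3] zang -106.96 tilt 0.07 cradle [-293.2   18.6] F [-2.7 -0.5  9.1] Fcr [-1.3  2.4] w 4.2
((-216.570068359375, -0.4604034423828125), (99.84169006347656, 123.76725006103516), 89.7414321899414) [-154.54669357   49.63509597] [-278.23718215  -50.50170532] 59.72908898386042 59.93394339015164
((-219.83209228515625, -0.42237091064453125), (102.1515121459961, 130.18702697753906), 89.98241424560547) [-154.74377073   50.64663322] [-284.93933997  -51.50823112] 59.93839983941342 59.04377057707105
```

View pics/top4.png

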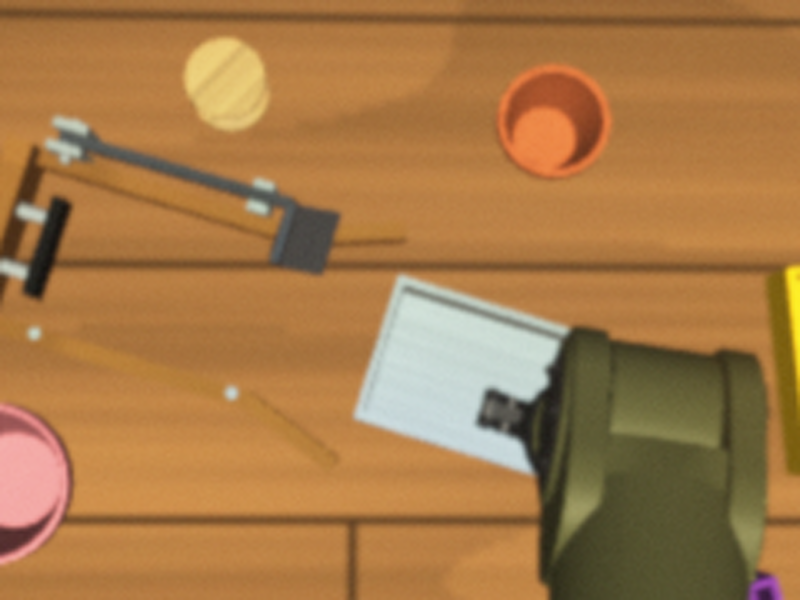

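The trough is aligned: offset -0.4 mm, yaw about 0, front at cradle -154.6, standing on the bench. Next I'll advance 50 mm to just before the ramp.

Emit:
play_rows(
  moves=[
    [[0,0,0],[0,0,-0.006],1],
    [[0,0,0],[0,0,-0.014],1],
    [[0,0,0],[0,0,-0.022],1],
    [[0,0,0],[0,0,-0.03],1],
    [[0,0,0],[0,0,-0.038],1],
    [[0,0,0],[0,0,-0.045],1],
    [[0,0,0],[0,0,-0.05],1],
    [[0,0,0],[0,0,-0.05],1],
  ],
)

```text
clock: 5.78
eef_pos: [482.5, -98.2, 27.5]
ee_rot: [[-0.002, 0.956, -0.293], [-0.002, -0.293, -0.956], [-1.0, -0.001, 0.002]]
wrist_force: [-0.8, -3.6, 5.1]
width: 4.1
```

```bash
python3 - <<'E'
from fit import *
st()
c=cam('top');q,r=front(c,(-230,-70));q=q[(q[:,1]>-33)|(q[:,0]<-110)];print(cv2.minAreaRect(q[:,:2].astype(np.float32)),q[:,:2].max(0),q[:,:2].min(0))
g=c2w(-175,19);goal([*g,26.5],-106.9)
E
```

```text
t 5.78 tcp [482.5 -98.2  27.5] zang -107.02 tilt 0.14 cradle [-244.    18.6] F [-0.8 -3.6  5.1] Fcr [-3.6 -0.3] w 4.1
((-166.63784790039062, -0.9187698364257812), (100.5177993774414, 121.13525390625), 88.94642639160156) [-105.31779975   49.28619168] [-228.08849547  -51.09958806]
t 5.825 turn [-0.012  0.012  0.007] shift m [ 0.0008 -0.0006 -0.069 ]
```

Emit:
play_rows(
  moves=[
    [[0,0,0],[0,-0.0006,-0.006],1],
    [[0,0,0],[0,-0.0006,-0.013],1],
    [[0,0,0],[0,-0.0006,-0.02],1],
    [[0,0,0],[0,-0.0006,-0.027],1],
    [[0,0,0],[0,-0.0006,-0.034],1],
    [[0,0,0],[0,-0.0006,-0.041],1],
    [[0,0,0],[0,-0.0006,-0.048],1],
    [[0,0,0],[0,-0.0006,-0.055],1],
    [[0,0,0],[0,-0.0006,-0.062],1],
    [[0,0,0],[0,-0.0006,-0.07],1],
  ],
)

```text
clock: 7.08
eef_pos: [501.4, -33.5, 27.3]
ee_rot: [[-0.004, 0.955, -0.296], [-0.004, -0.296, -0.955], [-1.0, -0.003, 0.005]]
wrist_force: [-2.8, -6.7, 6.0]
width: 4.0
```

```bash
python3 - <<'E'
from fit import *
st()
for n in('top','scene'):
    c=cam(n)
    W=cloud(c);w=np.dstack([w2c(W),W[...,2]]).reshape(-1,3)
    m=(w[:,2]>54)&(w[:,2]<64)&(w[:,0]>-140)&(w[:,0]<-10)&(w[:,1]>-30)&(w[:,1]<60);q=w[m]
    print(q.max(0),np.median(q[:,2]))
    cv2.imwrite(f'pics/{n}5.png',cv2.resize(c['img'][120:300,150:450,::-1],(800,480),interpolation=cv2.INTER_CUBIC))
E
```

```text
t 7.08 tcp [501.4 -33.5  27.3] zang -107.19 tilt 0.35 cradle [-176.6   19.3] F [-2.8 -6.7  6. ] Fcr [-7.2  0.8] w 4.0
[-37.34619176  49.5491227   63.65250949] 59.74561333584311
[-36.07549738  51.97505299  63.09931004] 59.79873671393561
```

View pics/scene5.png

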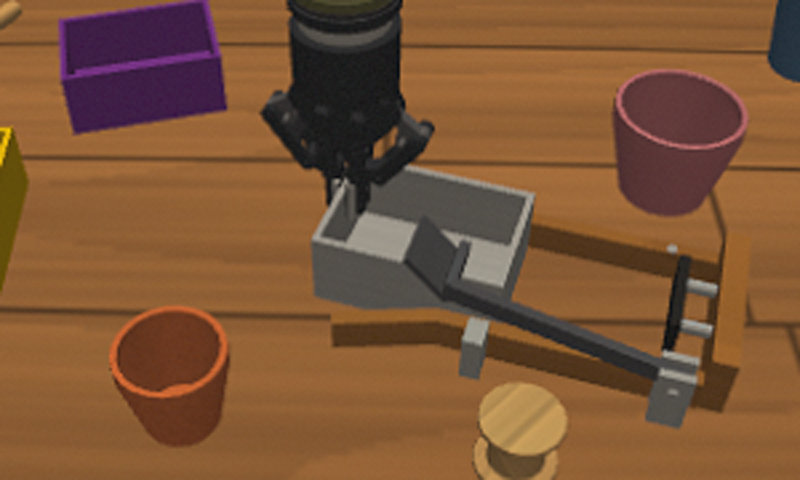

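The catch bar (crop 440,260) is lifted and riding on the trough's side wall, and the gripper is clear of it. Continuing.

Emit:
play_rows(
  moves=[
    [[0,0,0],[0,0,-0.006],1],
    [[0,0,0],[0,0,-0.013],1],
    [[0,0,0],[0,0,-0.02],1],
    [[0,0,0],[0,0,-0.027],1],
    [[0,0,0],[0,0,-0.034],1],
    [[0,0,0],[0,0,-0.041],1],
    [[0,0,0],[0,0,-0.048],1],
    [[0,0,0],[0,0,-0.055],1],
    [[0,0,0],[0,0,-0.062],1],
    [[0,0,0],[0,0,-0.07],1],
  ],
)

```text
clock: 8.43
eef_pos: [521.8, 32.1, 27.2]
ee_rot: [[-0.006, 0.955, -0.297], [-0.006, -0.297, -0.955], [-1.0, -0.004, 0.008]]
wrist_force: [-2.2, -8.3, 8.4]
width: 4.1
```

```bash
python3 - <<'E'
from fit import *
st()
for n in('top','scene'):
    c=cam(n)
    W=cloud(c);w=np.dstack([w2c(W),W[...,2]]).reshape(-1,3)
    m=(w[:,2]>54)&(w[:,2]<64)&(w[:,0]>-60)&(w[:,0]<60)&(w[:,1]>-30)&(w[:,1]<60);q=w[m]
    print(q.max(0),np.median(q[:,2]))
    cv2.imwrite(f'pics/{n}6.png',cv2.resize(c['img'][120:300,150:450,::-1],(800,480),interpolation=cv2.INTER_CUBIC))
g=c2w(-60.5,19);goal([*g,26.5],-106.9)
E
```

```text
t 8.43 tcp [521.8  32.1  27.2] zang -107.25 tilt 0.48 cradle [-107.8   18.8] F [-2.2 -8.3  8.4] Fcr [-8.6 -0.3] w 4.1
[30.63360904 48.01727177 63.6995457 ] 59.48681487967509
[31.29211215 50.17412871 62.04119273] 59.267955644969696
t 8.525 turn [-0.027  0.031  0.017] shift m [ 0.0005 -0.0003 -0.0455]
```

View pics/scene6.png

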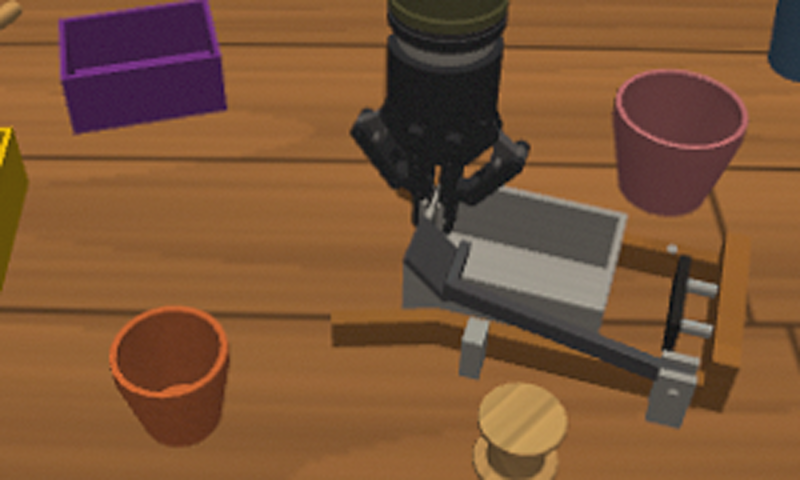

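Emit:
play_rows(
  moves=[
    [[0,0,0],[0,-0.0005,-0.006],1],
    [[0,0,0],[0,-0.001,-0.012],1],
    [[-0.02,0,0],[0,-0.001,-0.018],1],
    [[-0.02,0,0],[0,-0.001,-0.024],1],
    [[-0.02,0,0],[0,-0.001,-0.03],1],
    [[-0.02,0,0],[0,-0.001,-0.036],1],
    [[-0.02,0,0],[0,-0.001,-0.042],1],
    [[-0.02,0,0],[0,-0.001,-0.047],1],
    [[-0.02,0,0],[0,-0.001,-0.05],1],
    [[-0.02,0,0],[0,-0.001,-0.05],1],
  ],
)

```text
clock: 9.78
eef_pos: [535.6, 78.4, 27.2]
ee_rot: [[-0.007, 0.956, -0.294], [-0.009, -0.294, -0.956], [-1.0, -0.004, 0.01]]
wrist_force: [-1.9, -8.6, 10.0]
width: 4.3
```

```bash
python3 - <<'E'
from fit import *
st()
for n in('top','scene'):
    c=cam(n)
    W=cloud(c);w=np.dstack([w2c(W),W[...,2]]).reshape(-1,3)
    m=(w[:,2]>54)&(w[:,2]<64)&(w[:,0]>-40)&(w[:,0]<95)&(w[:,1]>-30)&(w[:,1]<60);q=w[m]
    print(q.max(0),np.median(q[:,2]))
    k=w[(w[:,1]<-35)&(w[:,1]>-75)&(w[:,2]>44)&(w[:,2]<100)&(w[:,0]>-125)&(w[:,0]<-72)];print('catch',len(k),k.max(0) if len(k) else 0)
    cv2.imwrite(f'pics/{n}7.png',cv2.resize(c['img'][120:300,150:450,::-1],(800,480),interpolation=cv2.INTER_CUBIC))
E
```

```text
t 9.78 tcp [535.6  78.4  27.2] zang -107.12 tilt 0.64 cradle [-59.6  19.1] F [-1.9 -8.6 10. ] Fcr [-8.8 -0.7] w 4.3
[78.32981126 48.3208261  62.94529047] 60.40936442860004
catch 272 [-72.11054135 -35.0692604   75.1734299 ]
[79.55627204 52.32601361 62.46396932] 59.36588976332593
catch 328 [-72.05337248 -35.13805171  72.59285697]
```

View pics/scene7.png

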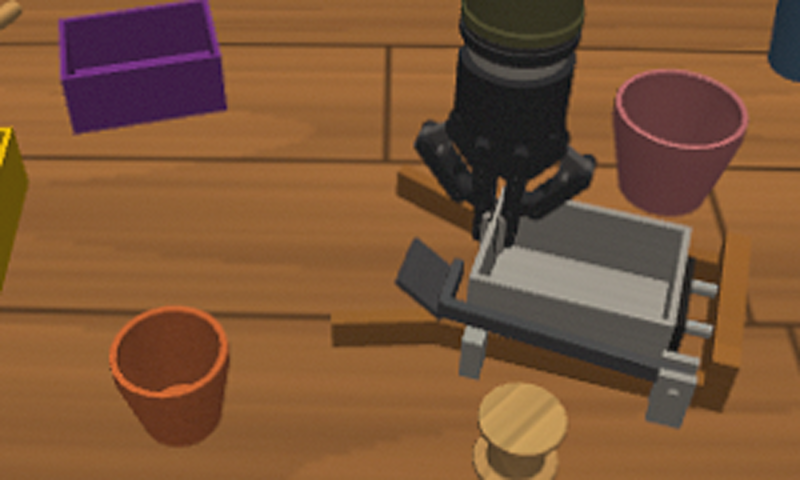

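The catch has dropped behind the rear wall (bar at crop 430,275, top at 73 mm as at the start), and the trough front is at 78.5, so its centre is about +8.5. Next I'll release partly, then shift sideways inside to about y = -6, which is 16 mm clear of the catch bar, so the pull is less eccentric.

Emit:
play_rows(
  moves=[
    [[0,0,0],[0,0,0],0.6],
    [[0,0,0],[0,0,0],0.6],
    [[0,0,0],[0,0,0],0.6],
    [[0,0,0],[0,0.006,0],0.6],
    [[0,0,0],[0,0.012,0],0.6],
    [[0,0,0],[0,0.018,0],0.6],
    [[0,0,0],[0,0.024,0],0.6],
    [[0,0,0],[0,0.024,0],0.6],
  ],
)

```text
clock: 10.88
eef_pos: [559.0, 71.0, 27.1]
ee_rot: [[-0.007, 0.955, -0.295], [-0.008, -0.295, -0.955], [-1.0, -0.004, 0.01]]
wrist_force: [-0.6, 0.5, -0.4]
width: 17.3
```

```bash
cat > look.py <<'E'
import sys
from fit import *
k0=sys.argv[1]
st()
for n in('top','scene'):
    c=cam(n)
    W=cloud(c);w=np.dstack([w2c(W),W[...,2]]).reshape(-1,3)
    m=(w[:,2]>54)&(w[:,2]<64)&(w[:,0]>-20)&(w[:,0]<95)&(w[:,1]>-30)&(w[:,1]<60);q=w[m]
    f=q[(abs(q[:,1])<28)&(q[:,0]>45)]
    print(n,'front',np.percentile(f[:,0],[2,50,98]).round(1),'slope',np.polyfit(f[:,1],f[:,0],1)[0].round(4),'side+',np.percentile(q[:,1],99).round(1),'z',np.median(q[:,2]).round(1))
    k=w[(w[:,1]<-35)&(w[:,1]>-75)&(w[:,2]>44)&(w[:,2]<100)&(w[:,0]>-125)&(w[:,0]<-76)];print('catch',len(k),np.percentile(k[:,2],[50,99]).round(1) if len(k) else 0)
    cv2.imwrite(f'pics/{n}{k0}.png',cv2.resize(c['img'][120:300,150:450,::-1],(800,480),interpolation=cv2.INTER_CUBIC))
E
python3 look.py 8
```

```text
t 10.88 tcp [559.   71.   27.1] zang -107.16 tilt 0.62 cradle [-59.8  -5.4] F [-0.6  0.5 -0.4] Fcr [0.3 0.7] w 17.3
top front [71.4 74.3 77.2] slope 0.011 side+ 48.7 z 59.6
catch 231 [61.1 72.4]
scene front [72.2 74.5 77.3] slope 0.0085 side+ 49.5 z 59.4
catch 291 [61.2 71.6]
```

View pics/scene8.png

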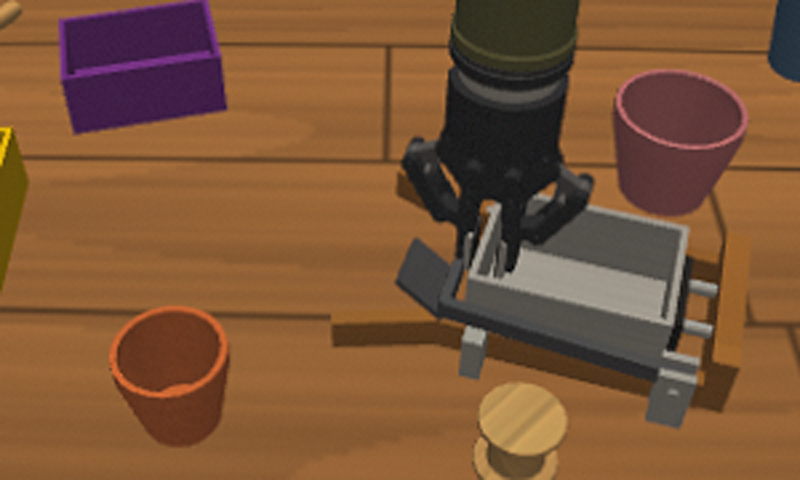

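The pull direction is +z of the tool. The pad gap is about 7 mm and the trough has about 6.5 mm of play before the catch. I'll approach gently.

Emit:
play_rows(
  moves=[
    [[0,0,0],[0,0,0.002],0.6],
    [[0,0,0],[0,0,0.004],0.6],
    [[0,0,0],[0,0,0.006],0.6],
    [[0,0,0],[0,0,0.0075],0.6],
    [[0,0,0],[0,0,0.009],0.6],
    [[0,0,0],[0,0,0.01],0.6],
    [[0,0,0],[0,0,0.011],0.6],
    [[0,0,0],[0,0,0.012],0.6],
  ],
)

```text
clock: 11.98
eef_pos: [554.9, 60.2, 27.2]
ee_rot: [[-0.007, 0.956, -0.294], [-0.008, -0.294, -0.956], [-1.0, -0.004, 0.01]]
wrist_force: [-0.4, 1.5, 0.1]
width: 17.0
```

```bash
python3 look.py 9
```

```text
t 11.97 tcp [554.9  60.2  27.2] zang -107.11 tilt 0.62 cradle [-71.4  -4.6] F [-0.4  1.5  0.1] Fcr [1.3 0.8] w 17.0
top front [66.9 69.5 73. ] slope -0.0069 side+ 48.7 z 59.9
catch 162 [64.6 71.9]
scene front [67.6 70.  72.6] slope 0.0101 side+ 49.3 z 59.2
catch 294 [61.3 71.5]
```

Emit:
play_rows(
  moves=[
    [[0,0,0],[0,0,0.001],0.6],
    [[0,0,0],[0,0,0.0015],0.6],
    [[0,0,0],[0,0,0.002],0.6],
    [[0,0,0],[0,0,0.0025],0.6],
    [[0,0,0],[0,0,0.0025],0.6],
  ],
)

```text
clock: 12.7
eef_pos: [554.4, 58.5, 27.2]
ee_rot: [[-0.006, 0.956, -0.294], [-0.007, -0.294, -0.956], [-1.0, -0.004, 0.009]]
wrist_force: [1.5, 4.0, -3.0]
width: 17.1
```

Emit:
play_rows(
  moves=[
    [[0,0,0],[0,0,0.001],0.6],
    [[0,0,0],[0,0,0.0015],0.6],
    [[0,0,0],[0,0,0.0018],0.6],
    [[0,0,0],[0,0,0.0018],0.6],
  ],
)

```text
clock: 13.2
eef_pos: [554.3, 58.2, 27.4]
ee_rot: [[-0.005, 0.956, -0.293], [-0.005, -0.293, -0.956], [-1.0, -0.003, 0.007]]
wrist_force: [3.6, 5.7, -3.0]
width: 16.9
```

```bash
python3 look.py 10
```

```text
t 13.2 tcp [554.3  58.2  27.4] zang -107.03 tilt 0.43 cradle [-73.4  -4.6] F [ 3.6  5.7 -3. ] Fcr [ 6.5 -1.8] w 16.9
top front [65.3 67.6 71. ] slope -0.0227 side+ 49.7 z 59.3
catch 131 [65.9 72.5]
scene front [65.8 68.3 71. ] slope -0.0033 side+ 50.4 z 59.2
catch 291 [61.7 72.1]
```

The trough is up against the catch (centre about +0.5) at 6.5 N. I'll raise this to about 12 N and hold.

Emit:
play_rows(
  moves=[
    [[0,0,0],[0,0,0.0018],0.6],
    [[0,0,0],[0,0,0.0024],0.6],
    [[0,0,0],[0,0,0.0028],0.6],
    [[0,0,0],[0,0,0.003],0.6],
    [[0,0,0],[0,0,0.003],0.6],
    [[0,0,0],[0,0,0.003],0.6],
  ],
)

```text
clock: 14.05
eef_pos: [554.0, 57.7, 27.5]
ee_rot: [[-0.003, 0.957, -0.291], [-0.002, -0.291, -0.957], [-1.0, -0.003, 0.003]]
wrist_force: [3.5, 6.6, -3.7]
width: 17.0
```

```bash
python3 look.py 11
```

```text
t 14.05 tcp [554.   57.7  27.5] zang -106.93 tilt 0.24 cradle [-73.9  -4.5] F [ 3.5  6.6 -3.7] Fcr [ 7.3 -1.5] w 17.0
top front [64.1 66.7 70.3] slope -0.0219 side+ 52.3 z 59.6
catch 115 [66.8 72.6]
scene front [64.6 67.4 70.4] slope -0.0277 side+ 52.7 z 59.2
catch 286 [62.2 71.8]
```

View pics/scene11.png

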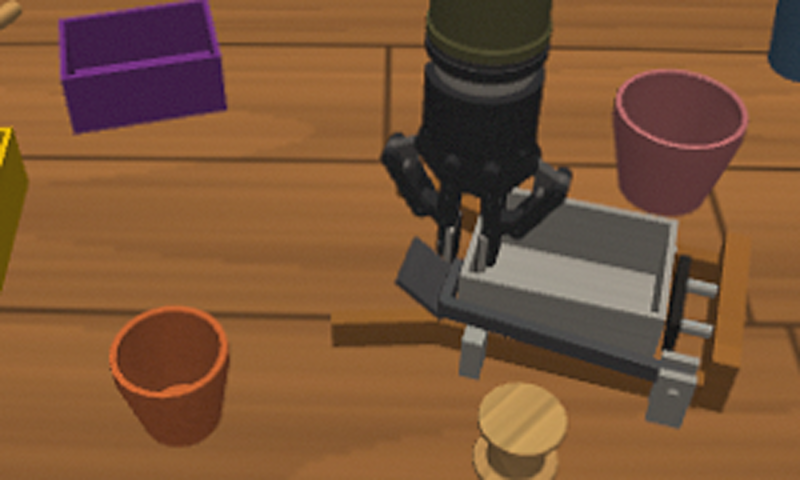

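The hold gives only 7.3 N. The trough has taken up its rail play with a small yaw (about 0.025 rad), and its centre is still about 0. I'll raise to about 12 N and hold over 0.5 s.

Emit:
play_rows(
  moves=[
    [[0,0,0],[0,0,0.003],0.6],
    [[0,0,0],[0,0,0.0036],0.6],
    [[0,0,0],[0,0,0.0042],0.6],
    [[0,0,0],[0,0,0.0046],0.6],
    [[0,0,0],[0,0,0.0046],0.6],
    [[0,0,0],[0,0,0.0046],0.6],
    [[0,0,0],[0,0,0.0046],0.6],
    [[0,0,0],[0,0,0.0046],0.6],
  ],
)

```text
clock: 15.15
eef_pos: [554.1, 57.7, 28.0]
ee_rot: [[0.0, 0.958, -0.288], [0.003, -0.288, -0.958], [-1.0, -0.0, -0.003]]
wrist_force: [5.4, 11.3, -4.5]
width: 16.9
```

```bash
python3 look.py 12
```

```text
t 15.15 tcp [554.1  57.7  28. ] zang -106.76 tilt 0.16 cradle [-74.   -4.6] F [ 5.4 11.3 -4.5] Fcr [12.4 -1.8] w 16.9
top front [64.1 67.  70.1] slope -0.0308 side+ 52.8 z 59.8
catch 96 [68.1 74.4]
scene front [64.5 67.2 70.3] slope -0.0309 side+ 53.4 z 59.5
catch 292 [62.8 72.5]
```

Holding at 12.4 N. One more steady hold at about 14 N gives margin over friction, then I'll ease off.

Emit:
play_rows(
  moves=[
    [[0,0,0],[0,0,0.0045],0.6],
    [[0,0,0],[0,0,0.005],0.6],
    [[0,0,0],[0,0,0.005],0.6],
    [[0,0,0],[0,0,0.005],0.6],
    [[0,0,0],[0,0,0.005],0.6],
  ],
)

```text
clock: 15.88
eef_pos: [554.2, 57.9, 28.5]
ee_rot: [[0.005, 0.958, -0.285], [0.009, -0.285, -0.958], [-1.0, 0.002, -0.01]]
wrist_force: [5.4, 11.2, -6.4]
width: 17.3
```

```bash
python3 - <<'E'
from h import *
st()
E
```

```text
t 15.88 tcp [554.2  57.9  28.5] zang -106.56 tilt 0.56 cradle [-73.8  -4.7] F [ 5.4 11.2 -6.4] Fcr [12.3 -1.9] w 17.3
```

Held at 12.3 N. Now let go: move to mid-gap, then straight up.

Emit:
play_rows(
  moves=[
    [[0,0,0],[0,0,-0.002],0.6],
    [[0,0,0],[0,0,-0.004],0.6],
    [[0,0,0],[0,0,-0.005],0.6],
    [[0,0,0],[0,0,-0.005],0.6],
    [[0,0,0],[0,0,-0.005],0.6],
  ],
)

```text
clock: 16.5
eef_pos: [555.5, 62.2, 28.5]
ee_rot: [[0.004, 0.958, -0.285], [0.008, -0.286, -0.958], [-1.0, 0.002, -0.009]]
wrist_force: [0.0, 0.3, -0.1]
width: 17.5
```

```bash
python3 look.py 13
```

```text
t 16.5 tcp [555.5  62.2  28.5] zang -106.59 tilt 0.54 cradle [-69.3  -4.7] F [ 0.   0.3 -0.1] Fcr [0.3 0.1] w 17.5
top front [64.  66.9 70.3] slope -0.0318 side+ 52.8 z 59.6
catch 130 [65.6 73.4]
scene front [64.6 67.3 70.5] slope -0.0338 side+ 52.9 z 59.0
catch 293 [61.4 72.3]
```

No force on the tool. Rising.

Emit:
play_rows(
  moves=[
    [[0,0,0],[-0.015,0,0],0.6],
    [[0,0,0],[-0.035,0,0],0.6],
    [[0,0,0],[-0.06,0,0],0.6],
    [[0,0,0],[-0.09,0,0],0.6],
    [[0,0,0],[-0.13,0,0],0.6],
    [[0,0,0],[-0.17,0,0],0.6],
    [[0,0,0],[-0.21,0,0],0.6],
    [[0,0,0],[-0.23,0,0],0.6],
    [[0,0,0],[-0.23,0,0],0.6],
    [[0,0,0],[-0.23,0,0],0.6],
  ],
)

```text
clock: 17.85
eef_pos: [554.1, 60.4, 258.2]
ee_rot: [[0.004, 0.958, -0.285], [0.008, -0.285, -0.958], [-1.0, 0.002, -0.009]]
wrist_force: [-0.5, 0.4, 0.1]
width: 17.1
```

```bash
python3 look.py 14; python3 - <<'E'
from fit import *
for n in('scene','top'):
    S0=dict(np.load(n+'0.npz'));c=cam(n)
    for k,(lo,hi) in {'pink':((165,60,100),0),'clay':((6,120,120),0)}.items() if 0 else {}: pass
    d=np.abs(c['img'].astype(int)-S0['img']).max(2)
    cv2.imwrite(f'pics/d_{n}.png',cv2.resize(np.hstack([c['img'][...,::-1],cv2.cvtColor((np.clip(d*2,0,255)).astype(np.uint8),cv2.COLOR_GRAY2BGR)]),(800,300)))
    if n=='scene':
        W=cloud(c);w=np.dstack([w2c(W),W[...,2]]).reshape(-1,3)
        s=c['img'].reshape(-1,3).astype(int);sat=s.max(1)-s.min(1)
        q=w[(w[:,2]>54)&(w[:,2]<64)&(w[:,0]>-68)&(w[:,0]<95)&(abs(w[:,1])<60)&(sat<45)]
        print(cv2.minAreaRect(q[(q[:,1]>-25)|(q[:,0]>-40)][:,:2].astype(np.float32)),q.min(0),q.max(0))
E
```

```text
t 17.85 tcp [554.1  60.4 258.2] zang -106.57 tilt 0.52 cradle [-71.4  -3.8] F [-0.5  0.4  0.1] Fcr [0.2 0.6] w 17.1
((0.69622802734375, 1.6741714477539062), (138.92852783203125, 102.87329864501953), 2.1370248794555664) [-67.98816877 -51.20556356  54.05627992] [71.5123631  55.12958685 62.64480053]Traceback (most recent call last):
  File "look.py", line 10, in <module>
    print(n,'front',np.percentile(f[:,0],[2,50,98]).round(1),'slope',np.polyfit(f[:,1],f[:,0],1)[0].round(4),'side+',np.percentile(q[:,1],99).round(1),'z',np.median(q[:,2]).round(1))
                    ~~~~~~~~~~~~~^^^^^^^^^^^^^^^^^^
    return _quantile_unchecked(
        a, q, axis, out, overwrite_input, method, keepdims, weights)
    return _ureduce(a,
                    func=_quantile_ureduce_func,
    ...<5 lines>...
                    overwrite_input=overwrite_input,
                    method=method)
    r = func(a, **kwargs)
    result = _quantile(arr,
                       quantiles=q,
    ...<2 lines>...
                       out=out,
                       weights=wgt)
    slices_having_nans = np.isnan(arr[-1, ...])
                                  ~~~^^^^^^^^^
IndexError: index -1 is out of bounds for axis 0 with size 0
```

View pics/d_scene.png

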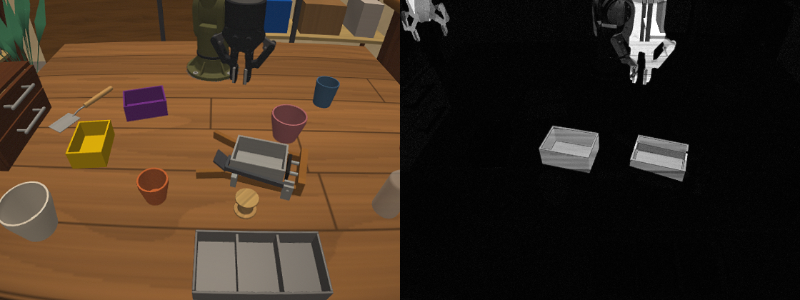

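The difference image shows only the trough and the arm changed. The catch lies exactly as at the start (down), and the pots and spool are unmoved. Trough centre is about (+0.7, +1.7) mm in the cradle frame, yaw 2°, rim 59-60 mm high. (The top-view check crashed because the raised arm hides the trough.) Handing in.

```bash
python3 -c "
from h import *
st();job_done();st()"
```

```text
t 18.0 tcp [553.9  60.3 257.4] zang -106.58 tilt 0.5 cradle [-71.5  -3.6] F [-0.   0.9 -0. ] Fcr [0.8 0.3] w 17.2
the job is handed in; nothing more can be done
the job is handed in; nothing more can be done
```

The trough is locked in the cradle and the job was handed in at about 18 s of the 72 s allowed; no verdict is reported.

I gripped the trough's rear wall, aligned it with the lane and slid it along the bench. Its front edge lifted the catch, and the catch dropped behind it at the bumper (centre about +8.5 mm). I then loosened the grip and hooked the rear wall from inside. The wrist force read about 12 N at the end of two pulls, spanning more than 0.5 s, before I let go and rose clear.

**Last checks (scene camera):**
- **Trough:** centre about +0.7 mm along and +1.7 mm across the cradle, turned about 2° within the rail play. The rim is at about 59 mm, so it stands on the bench.
- **Catch, pots and spool:** unchanged from the first picture, so the catch is down and the bystanders did not move.
- **Robot:** no contact; the wrist force was near zero.

**What failed or could not be checked:**
- **Pull force:** the first pulls reached only 6.5 to 7.3 N, so I raised them. The force on the catch itself was not measured, only the wrist force.
- **Top view:** the final check from the top camera failed because the raised arm hid the trough, so the final position rests on the scene camera alone.

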